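Replug the charger into the shuttered desk outlet

ROBOT

A 7-joint arm with a two-finger parallel gripper is mounted at the origin on a cart in front of the work surface, level with it; the furniture and walls round the work are solid. World frame = base frame: x ahead of the robot, y to its left, z up, the work surface at z = 0. Lengths are in m, angles in rad, forces in N, time in s.
With the tool pointing down it reaches from about 0.4 to 0.85 m from the base axis. Payload 6.9 kg.
Tool frame: the origin (TCP) lies midway between the tips of the shut fingers; the grasp point (between the pads) lies 19 mm behind it; z points along the fingers, y is the line along which they close (so a half turn about z gives the same grasp; the last joint's range is limited). The gripper opens to 85 mm and grips with 20 to 120 N. Pads are 22 mm wide; open, the fingers measure 114 mm over their backs; the gripper's body (76 mm by 85 mm) begins 54 mm behind the grasp point. The pads swing forward as they close: fully open they stand 13 mm farther back than shut.
Start: joints at [-0.997, 0.507, -0.238, 1.5, 0.126, 1.149, -0.155], TCP at [0.282, 0.558, 0.231] pointing down, gripper open.
Joint ranges: [-3.08, 3.08], [-0.24, 2.05], [-1.43, 1.35], [0, 2.5], [-1.52, 4.66], [0.17, 1.96], [-2.89, 2.89]. Speed limits (rad/s): [2.39, 2.39, 3.14, 3.14, 3.14, 3.14, 3.14].

INTERFACE

Orientations are given as a unit quaternion [x, y, z, w].
In Python, from station import bot, capture gives the robot as it stands.
- The arm moves only by the shell command python3 -m inch 'ROWS' [OPENING] [FORCE]. ROWS is JSON, a list of rows, each a list of 6 numbers: the shift along the world's x, y, z in units of 40 mm (1.0 is 40 mm), then the turn, a rotation vector about the world's x, y, z in units of 6 degrees (1.0 is 6 degrees). A call has exactly 5 rows; each row shifts and turns the commanded pose from where the row before left it; what a row does not reach is not made up. A row lasts 1/10 s, in which the tool goes at most 50 mm and 8.59 degrees, less where a joint would pass 70% of its speed; a pose out of reach is approached as far as the arm can. A call is refused whole if a number of a shift passes 1 or a number of a turn 1, either way. A call with a gripper value outside its range is refused whole. OPENING is the finger opening in mm, from 0 to 85.4, set as the call begins (- or left out, the last holds). The fingers move at their own pace and stop on an object; FORCE is the grip in N (left out, the last holds). Time passes only in rows, so rows that do not move let the fingers close, or fill a call up. It gives the time, the measured TCP pose, the force, the opening and the grip force at its end, in the units of the state.
- bot.get_state(): the state, without advancing time (a new reading comes with each control period).
- capture(name): name is "scene" or "top"; returns a dict with "color" (400x640x3 uint8, blue, green, red), "fov_y" (degrees; the focal length in pixels is half the picture's height over the tangent of half this angle, whatever the lens; pixels are square), "cx", "cy" (the principal point, pixels), "dist" ([k1, k2, p1, p2, k3] as OpenCV has them; the pictures are not rectified), "T" (4x4, takes a point from camera to world coordinates). Camera axes: x right, y down, z forward; pixel columns grow to the right and rows downward; lengths in m; the calibration is good to about 2 mm. A picture is of the moment at which its call begins. There is no depth.
- bot.close_job(): hands the job in; it is judged then, once.
The state is a dict: "t": time; "joints": joint angles; "qd": joint speeds; "tau": joint torques, N m; "position": TCP position; "orientation": TCP orientation; "force": force on the tool from outside, world axes, zero at the start; "torque": the same for the moment, N m; "gripper_width": finger opening in m; "grip_force": force on a finger pad.
Only numpy, scipy, OpenCV 4.12 (cv2) and the standard library are available. Lean on these libraries where they do the work, as an engineer would, in place of code of your own. Each camera call takes 0.05 s, during which the arm holds its last target. There are 200 camera calls.

TASK

The extension strip is about to be taken away, so pull the white charger out of it and plug it into the grey desk outlet instead. Set its two pins into the two holes of the outlet's spring-closed shutter, push the shutter sideways with them while bearing down lightly until you feel the pins drop into the sockets hidden beneath, then press the charger fully home and let go. Work by feel and do not force it: more than about 40 N between charger and outlet damages the shutter; leave the mug, glue stick and eraser where they stand.

Things in the scene. Friction and masses are not known exactly. Their poses are not given: they have to be found in the camera images.
- charger: White plug-in USB charger, a rounded block 44 (its x) x 40 (its y) x 50 mm (its z), about 80 g, two USB ports in its top. Origin: centre of its flat underside, z up. At the start its underside rests on the strip's rim, 42 mm above the desk, its pins hanging in a socket well; nothing clamps it, it lifts straight up. Grip it across its y (40 mm), best some 28 mm above the underside
- pin_tips (a point): Point on the charger midway between the ends of its two pins, 19 mm below the charger's origin, same axes. The pins are straight round steel rods 4.8 mm thick with slightly bevelled ends that stick 19 mm down out of the underside, 19 mm apart along the charger's x (at x = -9.5 and +9.5 mm)
- strip: White extension strip, 54 x 269 x 47 mm (long along its y), four socket wells and a rocker switch, fixed to the desk. Origin: centre of its underside on the desk
- outlet: Grey desk outlet, a low box 84 (its x) x 180 (its y) x 37.5 mm, fixed to the desk. Origin: centre of its underside, on the desk, z up. A white shutter plate, 57 x 84 x 3.5 mm, lies in its top and slides along the outlet's y; its top is 38.5 mm above the desk. Plugged in, the charger has its x along the outlet's x and its underside on the shutter
- shutter_holes (a point): Point on the shutter's top face midway between its two round through holes (7.0 mm wide, 1 mm bevel, 19 mm apart along the outlet's x); it moves with the shutter. Closed: at x = 0, y = -21, z = 38.5 mm from the outlet's origin. Pins put through the holes stand on the flat socket insert, 4 mm below the shutter's top, and slide over it with the shutter until the sockets are reached
- rail_mid (a point): Middle of the rail under the shutter, at x = 0, y = 0, z = 34.5 mm from the outlet's origin. The black socket insert there has two round sockets, 6.7 mm wide, 18.5 mm deep, 19 mm apart along the outlet's x. It was clipped in by hand and sits fast, but anywhere on the rail: the sockets lie up to 12 mm to either side of this point along the outlet's y; only feeling tells where
- shutter (a joint): How far the shutter has slid, m: 0 closed, growing as it slides along the outlet's +y; stop at 0.037. The sockets are reached between 0.009 and 0.033. A spring pulls it shut with 1.8 N at 0, 3.8 N at 0.033; plugged in, the charger's pins keep it open
- mug: White dotted mug, 82 x 114 x 91 mm, a bystander; origin: centre of its underside
- glue_stick: Standing glue stick, 27 mm thick, 90 mm high, a bystander; origin: centre of its underside
- eraser: Eraser, 20 x 44 x 12 mm, a bystander; origin: centre of its underside
Mind the look-alikes: they are no part of the job. Leave any yellow look-alike of the charger alone.

How it is judged:
On the way, in this order (a step that is already met when the one before it is completed fails the run):
1. the charger is pulled out of the strip (its pins clear of the strip's top) (z of pin_tips in the frame of strip above 0.045 m), for 0.1 s.
2. the charger's pins stand in the shutter's holes and have pushed the shutter more than 5 mm open (z of pin_tips in the frame of shutter_holes below -0.0015 m and horizontal distance between pin_tips and shutter_holes below 0.005 m and value of joint shutter above 0.005 m), for 0.1 s.
At the end, for the whole second after the job is handed in: The charger is plugged into the desk outlet: its underside within 2.5 mm of the shutter's top, between the ends of the sockets' range (5 mm across, 16 mm along), upright within 0.1 rad, the shutter held open by its pins, released and at rest (z of charger in the frame of outlet between 0.0355 and 0.041 m and x of charger in the frame of outlet between -0.005 and 0.005 m and y of charger in the frame of outlet between -0.016 and 0.016 m and angle between charger's own z axis and vertical below 0.1 rad and value of joint shutter above 0.005 m and linear speed of charger below 0.02 m/s and contact force between the fingers and charger below 0.1 N); the robot touches nothing.
It fails at once if more than 40 N between charger and outlet (shutter or pins damaged) (contact force between charger and outlet above 40 N).
It fails at once if mug, glue stick or eraser pushed more than 20 mm (distance of any of mug, glue_stick, eraser from where it was at the start of the episode above 0.02 m).
It fails at once if mug or glue stick tipped (angle between any of mug, glue_stick's own z axis and vertical above 0.3 rad).
It also fails if it takes over 54 s, if anything falls off the work surface, if the arm or the gripper's body presses on something with over 40 N, if the wrist force passes 120 N, or if a joint passes its speed limit or range.

## Working session

There is one attempt and no reset: what is moved stays moved. The work goes in short steps, Python scripts to look and compute and a shell command to move; the robot and the scene stay as the last step left them, time stands still between calls to the robot, and variables do not carry over. Pictures are saved under pics/ and viewed, at most 10 in all, crops included, and the job is handed in when it is done.

```bash
ls; mkdir -p pics
python3 - <<'E'
from station import bot, capture
import cv2,pickle
for n in("scene","top"):
    c=capture(n); cv2.imwrite(f"pics/{n}0.png",c["color"]); pickle.dump(c,open(f"{n}0.pkl","wb"))
    print(n,c["fov_y"],c["cx"],c["cy"],c["dist"],c["T"])
s=bot.get_state(); print(s)
E
```

```text
pics
scene 50.13523862151243 327.62239601030785 201.4490586112477 [-0.10734177  0.          0.          0.          0.        ] [[ 0.87060633 -0.27232466  0.40973638  0.11282053]
 [-0.49189736 -0.49711567  0.71478178 -0.63994325]
 [ 0.00903367 -0.82384179 -0.56674783  0.63846044]
 [ 0.          0.          0.          1.        ]]
top 51.45637849552895 324.25120879779615 194.4977299344858 [-0.07973372  0.          0.          0.          0.        ] [[ 0.00533631 -0.99931524  0.03661376  0.48432052]
 [-0.99996975 -0.00553984 -0.00545962  0.11962286]
 [ 0.00565871 -0.03658351 -0.99931458  0.93591193]
 [ 0.          0.          0.          1.        ]]
{'t': 0.1, 'joints': array([-0.99650826,  0.50825788, -0.2375372 ,  1.50102023,  0.12566676,
        1.14887686, -0.1548482 ]), 'qd': array([-0.00154736, -0.00274769,  0.00080411, -0.00083836,  0.00101929,
       -0.00109186,  0.00228726]), 'tau': array([-4.12962530e-03, -6.21839261e+01, -2.19415225e+00, -2.50205058e+01,
        1.26227891e-02,  7.70307990e-03, -3.84823181e-05]), 'position': array([0.28223234, 0.55715633, 0.23051859]), 'orientation': array([ 2.32276216e-01,  9.72649545e-01, -7.66691775e-04, -1.87617180e-04]), 'force': array([-0.63876848, -0.05291906,  0.46240684]), 'torque': array([-0.01229961,  0.00659005, -0.00051894]), 'grip_force': 0.0, 'gripper_width': 0.08504746952032864}
```

View pics/top0.png

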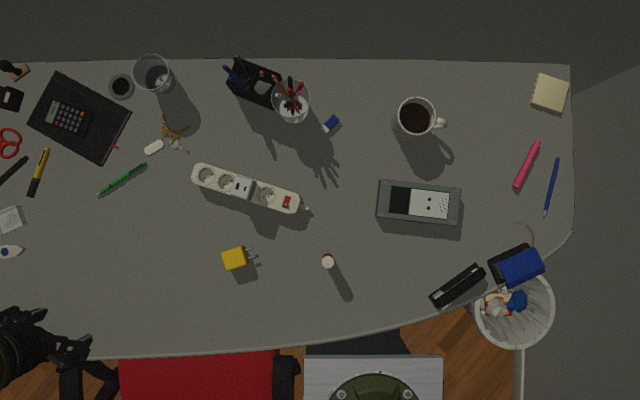

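View pics/scene0.png

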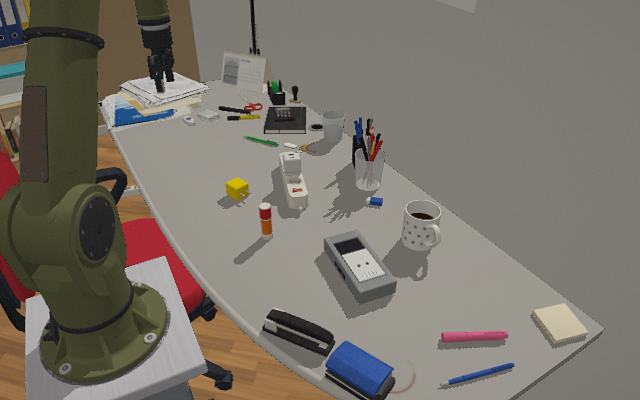

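The top view shows the strip from about (192,172) to (300,205), with the charger around (237,186). The outlet is at about (418,203) with its shutter holes near (430,203), the mug is at (417,117), the glue stick at (328,261) and the eraser at (331,124). I'll enlarge two crops.

Run:
```python
import cv2,numpy as np
t=cv2.imread("pics/top0.png");s=cv2.imread("pics/scene0.png")
def crop(im,x,y,w,h,k): return cv2.resize(im[y:y+h,x:x+w],None,fx=k,fy=k,interpolation=cv2.INTER_CUBIC)
a=crop(t,185,155,130,65,6); b=crop(t,370,170,100,65,6)
a=cv2.convertScaleAbs(a,alpha=1.3)
cv2.imwrite("pics/c1.png",a);cv2.imwrite("pics/c2.png",b)
cv2.imwrite("pics/c3.png",np.hstack([crop(s,270,140,50,75,8),crop(s,330,240,50,75,8)]) )
```

```text
(no output)
```

View pics/c1.png

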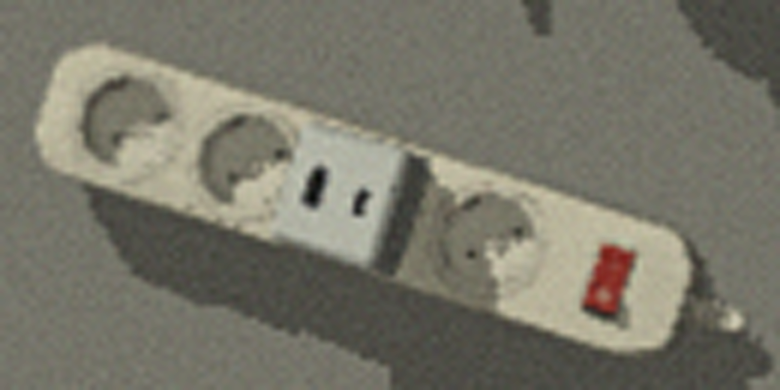

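View pics/c2.png

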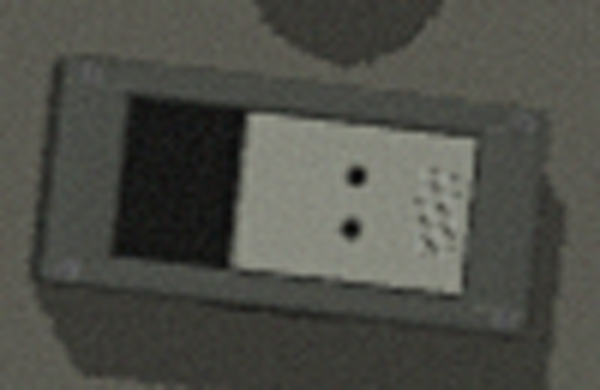

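View pics/c3.png

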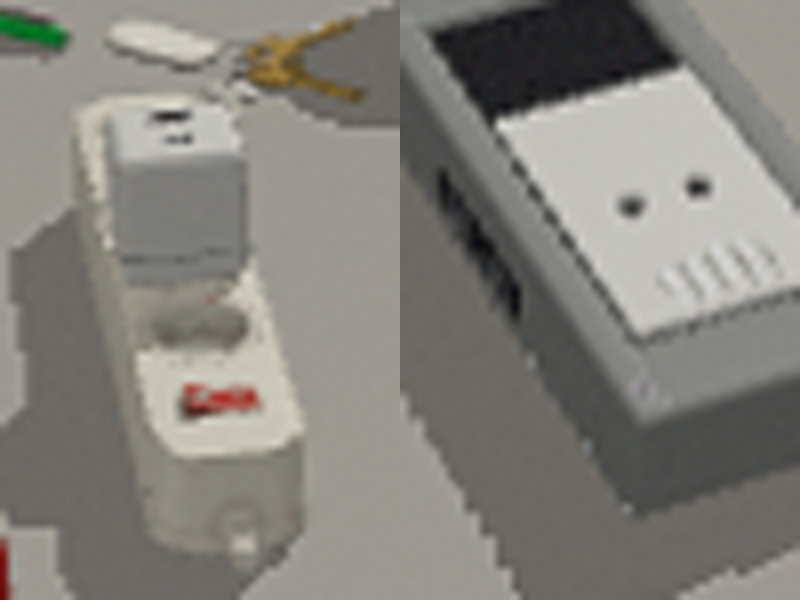

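c1: the charger's top corners are at about (307,125), (410,150), (377,268) and (275,240), with the short 40 mm side along the strip. c2: the shutter holes are at (357,176) and (350,229), and the black gap is on the left (+y world side), so the shutter opens to the left. c3: the holes are at (231,206) and (297,187) in the right half, and the charger's top corners are at (105,110), (215,95), (243,150) and (118,165).

```bash
cat > h.py <<'E'
import cv2,numpy as np,pickle
def ray(c,p):
    f=200/np.tan(np.radians(c["fov_y"]/2)); K=np.array([[f,0,c["cx"]],[0,f,c["cy"]],[0,0,1.]])
    q=cv2.undistortPoints(np.array([[p]],float),K,np.array(c["dist"]))[0,0]
    T=np.array(c["T"]); return T[:3,3],T[:3,:3]@[q[0],q[1],1]
def onz(c,p,z):
    o,d=ray(c,p); return o+d*(z-o[2])/d[2]
def px(X,Y,k,ox,oy): return ((X+.5)/k-.5+ox,(Y+.5)/k-.5+oy)
E
python3 - <<'E'
from h import *
np.set_printoptions(precision=4,suppress=True)
t=pickle.load(open("top0.pkl","rb"));s=pickle.load(open("scene0.pkl","rb"))
def show(n,P,c,k,ox,oy,z):
    Q=np.array([onz(c,px(*p,k,ox,oy),z) for p in P])[:,:2]; print(n,Q.mean(0))
    for i in range(len(Q)):
        d=Q[(i+1)%len(Q)]-Q[i]; print("   ",Q[i],np.linalg.norm(d)*1e3,np.degrees(np.arctan2(d[1],d[0])))
    return Q
show("chg top",[(307,125),(410,150),(377,268),(275,240)],t,6,185,155,.092)
show("chg scene",[(105,110),(215,95),(243,150),(118,165)],s,8,270,140,.092)
show("holes top",[(357,176),(350,229)],t,6,370,170,.0385)
show("holes scene",[(231,206),(297,187)],s,8,330,240,.0385)
show("outlet top",[(62,58),(548,105),(530,332),(38,280)],t,6,370,170,.0375)
show("shutter top",[(245,110),(476,137),(463,295),(232,268)],t,6,370,170,.0385)
show("strip top edges",[(110,45),(655,222)],t,6,185,155,.047)
show("strip low",[(60,175),(600,345)],t,6,185,155,.047)
show("ports",[(315,187),(361,203)],t,6,185,155,.092)
E
```

```text
chg top [0.5292 0.2837]
    [0.5533 0.2961] 36.32011080571095 -103.32332906908596
    [0.5449 0.2607] 41.61830331069005 165.00338565719494
    [0.5047 0.2715] 36.19896891858532 75.08053653206981
    [0.514  0.3065] 40.60663007896262 -14.847489970542918
chg scene [0.5277 0.284 ]
    [0.5143 0.3071] 38.15954987736905 -12.336669786759252
    [0.5516 0.299 ] 40.31243410754572 -102.71914578143293
    [0.5427 0.2596] 41.85764619341061 165.360049984797
    [0.5022 0.2702] 38.8290585035308 71.84929803242495
holes top [ 0.4992 -0.1123]
    [ 0.5088 -0.1136] 19.41357676283021 172.22242424603252
    [ 0.4896 -0.1109] 19.41357676283021 -7.777575753967497
holes scene [ 0.498  -0.1149]
    [ 0.4886 -0.1137] 18.8394431995409 -6.96524118249079
    [ 0.5073 -0.116 ] 18.8394431995409 173.0347588175092
outlet top [ 0.5023 -0.0914]
    [ 0.5511 -0.0061] 179.20764287106266 -95.09870476928708
    [ 0.5352 -0.1846] 83.0675180570114 175.0827964507161
    [ 0.4524 -0.1775] 180.95686614654153 84.19343868253684
    [0.4707 0.0025] 80.84494662449825 -6.14218007335258
shutter top [ 0.4992 -0.1126]
    [ 0.5326 -0.0726] 85.38186072824216 -96.2572233316581
    [ 0.5233 -0.1575] 57.669983652846604 174.97393397428104
    [ 0.4658 -0.1524] 85.19383277985648 83.58870032253438
    [ 0.4753 -0.0678] 57.44531025411615 -4.833353676427724
strip top edges [0.5542 0.2788]
    [0.5856 0.3774] 207.00322875212265 -107.65358379793112
    [0.5228 0.1802] 207.00322875212265 72.3464162020689
strip low [0.5087 0.2971]
    [0.5386 0.3948] 204.26421511336062 -107.02382204403995
    [0.4788 0.1995] 204.26421511336062 72.97617795596005
ports [0.5294 0.2851]
    [0.5321 0.293 ] 16.686767580520222 -108.76709290809961
    [0.5268 0.2772] 16.686767580520222 71.2329070919004
```

```bash
python3 -m inch '[[0.61,-0.68,0,0,0,0.17],[0.61,-0.68,0,0,0,0.17],[0.61,-0.68,0,0,0,0.17],[0.61,-0.68,0,0,0,0.17],[0.61,-0.68,0,0,0,0.18]]' 80; python3 -m inch '[[0.61,-0.68,0,0,0,0.17],[0.61,-0.68,0,0,0,0.17],[0.61,-0.68,-0.5,0,0,0.17],[0.61,-0.68,-0.5,0,0,0.17],[0.61,-0.68,-0.5,0,0,0.18]]'; python3 -m inch '[[0,0,-0.5,0,0,0],[0,0,-0.3,0,0,0],[0,0,0,0,0,0],[0,0,0,0,0,0],[0,0,0,0,0,0]]'
```

```text
t: 0.6
position: [0.4051, 0.4202, 0.2309]
orientation: [0.188, 0.982, -0.0, -0.0]
force: [-0.1, 0.2, 0.4]
gripper_width: 0.0801
grip_force: 0.0
t: 1.1
position: [0.5271, 0.2842, 0.1704]
orientation: [0.143, 0.99, -0.0, -0.0]
force: [0.6, 0.4, -0.1]
gripper_width: 0.0801
grip_force: 0.0
t: 1.6
position: [0.5263, 0.287, 0.1404]
orientation: [0.143, 0.99, 0.001, 0.001]
force: [0.0, -0.5, 0.0]
gripper_width: 0.0799
grip_force: 0.0
```

```bash
python3 -m inch '[[0.055,-0.065,-0.5,0,0,0],[0,0,-0.5,0,0,0],[0,0,-0.5,0,0,0],[0,0,0,0,0,0],[0,0,0,0,0,0]]'; python3 -m inch '[[0,0,-0.3,0,0,0],[0,0,-0.3,0,0,0],[0,0,-0.15,0,0,0],[0,0,0,0,0,0],[0,0,0,0,0,0]]'; python3 -m inch '[[0,0,0,0,0,0],[0,0,0,0,0,0],[0,0,0,0,0,0],[0,0,0,0,0,0],[0,0,0,0,0,0]]' 30 35;python3 -m inch '[[0,0,0,0,0,0],[0,0,0,0,0,0],[0,0,0,0,0,0],[0,0,0,0,0,0],[0,0,0,0,0,0]]'
```

```text
t: 2.1
position: [0.5287, 0.2836, 0.0802]
orientation: [0.143, 0.99, 0.0, 0.0]
force: [-0.3, -0.1, 0.6]
gripper_width: 0.0799
grip_force: 0.0
t: 2.6
position: [0.5286, 0.283, 0.0491]
orientation: [0.144, 0.99, -0.0, -0.0]
force: [0.5, 1.0, -0.5]
gripper_width: 0.0803
grip_force: 0.0
t: 3.1
position: [0.5289, 0.2832, 0.0498]
orientation: [0.144, 0.99, 0.0, 0.0]
force: [-0.4, 0.1, 4.4]
gripper_width: 0.0397
grip_force: 35.6
t: 3.6
position: [0.5289, 0.2832, 0.0497]
orientation: [0.144, 0.99, 0.0, 0.0]
force: [-1.4, 0.4, 5.6]
gripper_width: 0.0396
grip_force: 35.8
```

```bash
python3 -m inch '[[0,0,0.2,0,0,0],[0,0,0.4,0,0,0],[0,0,0.6,0,0,0],[0,0,0.6,0,0,0],[0,0,0.6,0,0,0]]' 30 60; python3 -m inch '[[-0.07,-0.5,0,0,0,0.15],[-0.07,-0.9,0,0,0,0.2],[-0.07,-0.9,0,0,0,0.2],[-0.07,-0.9,0,0,0,0.2],[-0.07,-0.9,0,0,0,0.2]]'; python3 -m inch '[[-0.08,-0.9,0,0,0,0.2],[-0.08,-0.9,0,0,0,0.2],[-0.08,-0.9,0,0,0,0.2],[-0.08,-0.9,0,0,0,0.2],[-0.08,-0.9,0,0,0,0]]'; python3 -m inch '[[0,-0.5,0,0,0,0],[0,-0.3,0,0,0,0],[0,-0.2,0,0,0,0],[0,0,-0.5,0,0,0],[0,0,-0.4,0,0,0]]';python3 -m inch '[[0,0,-0.4,0,0,0],[0,0,-0.4,0,0,0],[0,0,0,0,0,0],[0,0,0,0,0,0],[0,0,0,0,0,0]]'
python3 - <<'E'
from station import bot,capture
import cv2,pickle
print({k:v for k,v in bot.get_state().items() if k in("position","orientation","force","torque")})
c=capture("scene"); pickle.dump(c,open("scene1.pkl","wb"))
cv2.imwrite("pics/d1.png",cv2.resize(c["color"][190:310,310:430],None,fx=5,fy=5,interpolation=cv2.INTER_CUBIC))
E
```

```text
t: 4.1
position: [0.5281, 0.2826, 0.1461]
orientation: [0.144, 0.99, -0.0, -0.0]
force: [-0.1, 0.3, -1.6]
gripper_width: 0.0397
grip_force: 60.5
t: 4.6
position: [0.5139, 0.1174, 0.1454]
orientation: [0.094, 0.996, -0.0, -0.0]
force: [0.7, -0.3, -0.6]
gripper_width: 0.0397
grip_force: 60.5
t: 5.1
position: [0.4979, -0.0626, 0.1454]
orientation: [0.052, 0.999, -0.0, -0.0]
force: [0.0, -1.4, -0.6]
gripper_width: 0.039
grip_force: 60.4
t: 5.6
position: [0.499, -0.1002, 0.109]
orientation: [0.052, 0.999, 0.0, 0.0]
force: [0.2, 0.1, -1.2]
gripper_width: 0.0393
grip_force: 60.5
t: 6.1
position: [0.4992, -0.1006, 0.0781]
orientation: [0.052, 0.999, 0.0, 0.001]
force: [-0.2, 0.6, -0.1]
gripper_width: 0.0395
grip_force: 60.5
{'position': array([ 0.49921946, -0.10055509,  0.07807244]), 'orientation': array([5.22993935e-02, 9.98631290e-01, 2.81593901e-05, 5.65840719e-04]), 'force': array([-0.20241457,  0.55605684, -0.11413341]), 'torque': array([0.01987114, 0.0237005 , 0.03783506])}
```

View pics/d1.png

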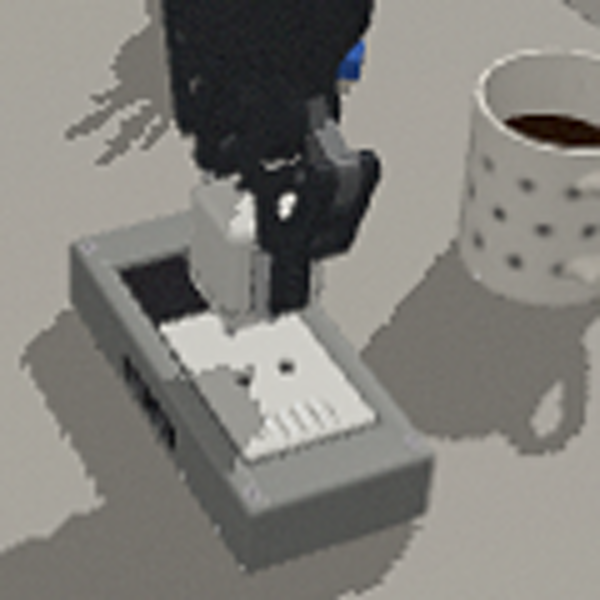

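The charger is held upright over the shutter. The holes show at (243,380) and (287,367), ahead of the pins at about (235,325), so about 13 mm more along -y is needed. I'll move over the holes and feel downwards.

```bash
python3 -m inch '[[0,-0.18,0,0,0,0],[0,-0.155,0,0,0,0],[0,0,-0.15,0,0,0],[0,0,-0.1,0,0,0],[0,0,0,0,0,0]]'; python3 -m inch '[[0,0,-0.025,0,0,0],[0,0,-0.025,0,0,0],[0,0,-0.025,0,0,0],[0,0,0,0,0,0],[0,0,0,0,0,0]]'; python3 -m inch '[[0,0,-0.025,0,0,0],[0,0,0,0,0,0],[0,0,-0.025,0,0,0],[0,0,0,0,0,0],[0,0,0,0,0,0]]'
```

```text
t: 6.65
position: [0.498, -0.1143, 0.0665]
orientation: [0.053, 0.999, 0.0, -0.001]
force: [0.1, -0.0, -2.0]
gripper_width: 0.0394
grip_force: 60.5
t: 7.15
position: [0.4986, -0.1144, 0.0643]
orientation: [0.053, 0.999, -0.0, 0.0]
force: [-0.3, -0.2, -0.8]
gripper_width: 0.0392
grip_force: 60.5
t: 7.65
position: [0.4986, -0.1145, 0.0623]
orientation: [0.053, 0.999, -0.0, -0.0]
force: [-0.7, 0.3, -0.5]
gripper_width: 0.0397
grip_force: 60.5
```

```bash
python3 -m inch '[[0,0,-0.025,0,0,0],[0,0,0,0,0,0],[0,0,0,0,0,0],[0,0,0,0,0,0],[0,0,0,0,0,0]]'; python3 -m inch '[[0,0,-0.025,0,0,0],[0,0,0,0,0,0],[0,0,0,0,0,0],[0,0,0,0,0,0],[0,0,0,0,0,0]]'
```

```text
t: 8.15
position: [0.4986, -0.1144, 0.0613]
orientation: [0.053, 0.999, -0.0, -0.0]
force: [0.1, -0.1, -0.8]
gripper_width: 0.0396
grip_force: 60.5
t: 8.65
position: [0.4987, -0.1145, 0.0608]
orientation: [0.053, 0.999, -0.0, 0.0]
force: [-1.2, 0.9, 6.8]
gripper_width: 0.0394
grip_force: 61.5
```

Contact at z≈0.061 is the insert level, 4 mm below the shutter top, so both pins are through the holes. Next I'll slide the shutter along the outlet's +y.

```bash
python3 -m inch '[[0.003,0.035,0,0,0,0],[0.003,0.035,0,0,0,0],[0.004,0.035,0,0,0,0],[0.004,0.035,0,0,0,0],[0,0,0,0,0,0]]'; python3 -m inch '[[0.002,0.025,0,0,0,0],[0.003,0.025,0,0,0,0],[0,0,0,0,0,0],[0,0,0,0,0,0],[0,0,0,0,0,0]]'
```

```text
t: 9.15
position: [0.4994, -0.1106, 0.0609]
orientation: [0.053, 0.999, -0.001, 0.0]
force: [-1.3, -4.2, 6.6]
gripper_width: 0.0392
grip_force: 61.0
t: 9.65
position: [0.4996, -0.1089, 0.0609]
orientation: [0.054, 0.999, -0.001, 0.0]
force: [-1.5, -5.1, 5.9]
gripper_width: 0.0393
grip_force: 61.0
```

```bash
python3 -m inch '[[0.002,0.025,0,0,0,0],[0.003,0.025,0,0,0,0],[0,0,0,0,0,0],[0,0,0,0,0,0],[0,0,0,0,0,0]]';  python3 -m inch '[[0.002,0.025,0,0,0,0],[0.003,0.025,0,0,0,0],[0,0,0,0,0,0],[0,0,0,0,0,0],[0,0,0,0,0,0]]'
```

```text
t: 10.15
position: [0.4997, -0.1069, 0.0609]
orientation: [0.054, 0.999, -0.001, 0.0]
force: [-1.5, -5.2, 5.2]
gripper_width: 0.0395
grip_force: 61.0
t: 10.65
position: [0.5, -0.105, 0.0609]
orientation: [0.054, 0.999, -0.001, 0.001]
force: [-1.3, -4.9, 5.3]
gripper_width: 0.0391
grip_force: 61.0
```

```bash
python3 -m inch '[[0.002,0.025,0,0,0,0],[0.001,0.012,0,0,0,0],[0,0,0,0,0,0],[0,0,0,0,0,0],[0,0,0,0,0,0]]'
```

```text
t: 11.15
position: [0.5001, -0.1036, 0.0609]
orientation: [0.054, 0.999, -0.001, 0.001]
force: [-0.3, -5.6, 4.9]
gripper_width: 0.0393
grip_force: 61.0
```

```bash
python3 -m inch '[[0.002,0.02,-0.005,0,0,0],[0.002,0.02,0,0,0,0],[0,0,0,0,0,0],[0,0,0,0,0,0],[0,0,0,0,0,0]]';  python3 -m inch '[[0.002,0.02,0,0,0,0],[0.002,0.02,0,0,0,0],[0,0,0,0,0,0],[0,0,0,0,0,0],[0,0,0,0,0,0]]'
```

```text
t: 11.65
position: [0.5003, -0.1022, 0.0608]
orientation: [0.054, 0.999, -0.001, 0.001]
force: [-1.4, -6.2, 8.0]
gripper_width: 0.0397
grip_force: 61.3
t: 12.15
position: [0.5005, -0.1007, 0.0608]
orientation: [0.054, 0.999, -0.001, 0.001]
force: [-1.0, -7.0, 7.5]
gripper_width: 0.0395
grip_force: 61.3
```

```bash
python3 -m inch '[[0.002,0.02,0,0,0,0],[0.002,0.02,0,0,0,0],[0,0,0,0,0,0],[0,0,0,0,0,0],[0,0,0,0,0,0]]'
```

```text
t: 12.65
position: [0.5006, -0.0992, 0.0608]
orientation: [0.054, 0.999, -0.001, 0.001]
force: [-0.9, -7.7, 6.9]
gripper_width: 0.0394
grip_force: 61.3
```

```bash
python3 -m inch '[[0.002,0.02,0,0,0,0],[0.002,0.02,0,0,0,0],[0,0,0,0,0,0],[0,0,0,0,0,0],[0,0,0,0,0,0]]'; python3 -c "
from station import bot;s=bot.get_state();print(s['force'],s['torque'],s['position'])"
```

```text
t: 13.15
position: [0.5008, -0.0975, 0.0608]
orientation: [0.054, 0.999, -0.001, 0.001]
force: [-2.1, -6.3, 6.9]
gripper_width: 0.0392
grip_force: 61.3
[-2.10649151 -6.34953561  6.93611908] [-1.61729066  0.30797085 -0.0580626 ] [ 0.50084347 -0.09754642  0.06083147]
```

```bash
python3 -m inch '[[0.002,0.02,0,0,0,0],[0.002,0.02,0,0,0,0],[0,0,0,0,0,0],[0,0,0,0,0,0],[0,0,0,0,0,0]]'; python3 -m inch '[[0.002,0.02,0,0,0,0],[0.002,0.02,0,0,0,0],[0,0,0,0,0,0],[0,0,0,0,0,0],[0,0,0,0,0,0]]'
```

```text
t: 13.65
position: [0.501, -0.0959, 0.0608]
orientation: [0.054, 0.999, -0.001, 0.001]
force: [-1.9, -7.6, 6.8]
gripper_width: 0.0393
grip_force: 61.3
t: 14.15
position: [0.5011, -0.0945, 0.0608]
orientation: [0.054, 0.999, -0.002, 0.001]
force: [-0.3, -7.0, 6.8]
gripper_width: 0.0395
grip_force: 61.3
```

```bash
python3 -m inch '[[0.002,0.02,0,0,0,0],[0.002,0.02,0,0,0,0],[0,0,0,0,0,0],[0,0,0,0,0,0],[0,0,0,0,0,0]]'
```

```text
t: 14.65
position: [0.5013, -0.0928, 0.0608]
orientation: [0.054, 0.999, -0.002, 0.001]
force: [-1.2, -7.7, 6.7]
gripper_width: 0.0393
grip_force: 61.2
```

```bash
python3 -m inch '[[0.002,0.02,0,0,0,0],[0.002,0.02,0,0,0,0],[0,0,0,0,0,0],[0,0,0,0,0,0],[0,0,0,0,0,0]]'; python3 -m inch '[[0.002,0.02,0,0,0,0],[0.002,0.02,0,0,0,0],[0,0,0,0,0,0],[0,0,0,0,0,0],[0,0,0,0,0,0]]'
```

```text
t: 15.15
position: [0.5015, -0.0913, 0.0609]
orientation: [0.054, 0.999, -0.002, 0.001]
force: [-1.3, -7.4, 6.5]
gripper_width: 0.0394
grip_force: 61.2
t: 15.65
position: [0.5017, -0.0897, 0.0609]
orientation: [0.054, 0.999, -0.002, 0.001]
force: [-0.6, -7.2, 7.1]
gripper_width: 0.0394
grip_force: 61.2
```

```bash
python3 -m inch '[[0.002,0.02,0,0,0,0],[0.002,0.02,0,0,0,0],[0,0,0,0,0,0],[0,0,0,0,0,0],[0,0,0,0,0,0]]'
```

```text
t: 16.15
position: [0.5018, -0.0881, 0.0608]
orientation: [0.054, 0.999, -0.002, 0.001]
force: [-1.3, -8.5, 7.8]
gripper_width: 0.0395
grip_force: 61.2
```

```bash
python3 -m inch '[[0.002,0.02,0,0,0,0],[0.002,0.02,0,0,0,0],[0,0,0,0,0,0],[0,0,0,0,0,0],[0,0,0,0,0,0]]'; python3 -m inch '[[0.002,0.02,0,0,0,0],[0.002,0.02,0,0,0,0],[0,0,0,0,0,0],[0,0,0,0,0,0],[0,0,0,0,0,0]]'
```

```text
t: 16.65
position: [0.502, -0.0866, 0.0609]
orientation: [0.054, 0.999, -0.002, 0.001]
force: [-0.5, -8.0, 6.4]
gripper_width: 0.0392
grip_force: 61.2
t: 17.15
position: [0.5022, -0.085, 0.0608]
orientation: [0.054, 0.999, -0.002, 0.001]
force: [-1.1, -7.2, 6.1]
gripper_width: 0.0389
grip_force: 61.2
```

```bash
python3 -m inch '[[0.002,0.02,0,0,0,0],[0.002,0.02,0,0,0,0],[0,0,0,0,0,0],[0,0,0,0,0,0],[0,0,0,0,0,0]]'
```

```text
t: 17.65
position: [0.5023, -0.0811, 0.0602]
orientation: [0.053, 0.999, -0.0, 0.0]
force: [0.6, -4.2, 1.9]
gripper_width: 0.0396
grip_force: 60.8
```

The height and bearing force both dropped (z 60.2 mm, Fz 1.9 N) and the lag in y was released, so the pins have found the sockets. I'll press down gently.

```bash
python3 -m inch '[[0,0,-0.02,0,0,0],[0,0,0,0,0,0],[0,0,0,0,0,0],[0,0,0,0,0,0],[0,0,0,0,0,0]]'
```

```text
t: 18.15
position: [0.5021, -0.0805, 0.0592]
orientation: [0.053, 0.999, 0.0, 0.0]
force: [1.6, -4.1, 0.1]
gripper_width: 0.0394
grip_force: 60.7
```

```bash
python3 -m inch '[[0,0,-0.025,0,0,0],[0,0,-0.025,0,0,0],[0,0,-0.025,0,0,0],[0,0,0,0,0,0],[0,0,0,0,0,0]]'
```

```text
t: 18.65
position: [0.5019, -0.0806, 0.0562]
orientation: [0.053, 0.999, 0.0, -0.0]
force: [1.5, -3.5, 0.2]
gripper_width: 0.0397
grip_force: 60.7
```

```bash
python3 -m inch '[[0,0,-0.04,0,0,0],[0,0,-0.04,0,0,0],[0,0,-0.04,0,0,0],[0,0,0,0,0,0],[0,0,0,0,0,0]]'; python3 -m inch '[[0,0,-0.03,0,0,0],[0,0,-0.03,0,0,0],[0,0,-0.02,0,0,0],[0,0,0,0,0,0],[0,0,0,0,0,0]]'
```

```text
t: 19.15
position: [0.5019, -0.0806, 0.0512]
orientation: [0.053, 0.999, 0.0, -0.0]
force: [1.6, -3.5, -2.3]
gripper_width: 0.0397
grip_force: 60.6
t: 19.65
position: [0.5019, -0.0805, 0.0482]
orientation: [0.053, 0.999, 0.0, -0.0]
force: [1.0, -3.5, 0.1]
gripper_width: 0.0396
grip_force: 60.8
```

```bash
python3 -m inch '[[0,0,-0.02,0,0,0],[0,0,-0.02,0,0,0],[0,0,0,0,0,0],[0,0,0,0,0,0],[0,0,0,0,0,0]]'; python3 -m inch '[[0,0,-0.015,0,0,0],[0,0,0,0,0,0],[0,0,0,0,0,0],[0,0,0,0,0,0],[0,0,0,0,0,0]]'
```

```text
t: 20.15
position: [0.5019, -0.0806, 0.0466]
orientation: [0.053, 0.999, 0.0, -0.0]
force: [1.0, -4.2, 0.3]
gripper_width: 0.0395
grip_force: 60.8
t: 20.65
position: [0.502, -0.0805, 0.0462]
orientation: [0.053, 0.999, -0.0, 0.0]
force: [-0.4, -3.5, 5.2]
gripper_width: 0.0396
grip_force: 61.1
```

Firm contact at z=0.0462, which is the calculated home height, with only the spring force sideways. I'll let go and retreat straight up.

```bash
python3 -m inch '[[0,0,0,0,0,0],[0,0,0,0,0,0],[0,0,0,0,0,0],[0,0,0,0,0,0],[0,0,0,0,0,0]]' 70 20; python3 -m inch '[[0,0,0.2,0,0,0],[0,0,0.4,0,0,0],[0,0,0.6,0,0,0],[0,0,0.7,0,0,0],[0,0,0.7,0,0,0]]';python3 -m inch '[[-0.3,0,0.7,0,0,0],[-0.5,0.5,0.5,0,0,0],[-0.5,0.8,0.2,0,0,0],[-0.3,0.8,0,0,0,0],[0,0.5,0,0,0,0]]'; python3 -m inch '[[0,0,0,0,0,0],[0,0,0,0,0,0],[0,0,0,0,0,0],[0,0,0,0,0,0],[0,0,0,0,0,0]]'
python3 - <<'E'
from station import bot,capture
import cv2,numpy as np
a=capture("scene")["color"][200:310,310:410];b=capture("top")["color"][150:260,360:470]
r=lambda i:cv2.resize(i,(390,400),interpolation=cv2.INTER_CUBIC)
cv2.imwrite("pics/e1.png",np.hstack([r(a),r(b)]))
E
```

```text
t: 21.15
position: [0.5018, -0.0803, 0.0459]
orientation: [0.053, 0.999, 0.0, -0.0]
force: [-0.2, -0.2, -0.7]
gripper_width: 0.07
grip_force: 0.0
t: 21.65
position: [0.5017, -0.0804, 0.1516]
orientation: [0.053, 0.999, 0.0, -0.0]
force: [-0.2, -0.3, -1.0]
gripper_width: 0.0701
grip_force: 0.0
t: 22.15
position: [0.4362, 0.0255, 0.2073]
orientation: [0.052, 0.999, 0.0, 0.0]
force: [0.8, -0.1, -0.2]
gripper_width: 0.07
grip_force: 0.0
t: 22.65
position: [0.438, 0.0227, 0.2059]
orientation: [0.053, 0.999, -0.0, -0.0]
force: [-0.4, 0.4, 1.4]
gripper_width: 0.0702
grip_force: 0.0
```

View pics/e1.png

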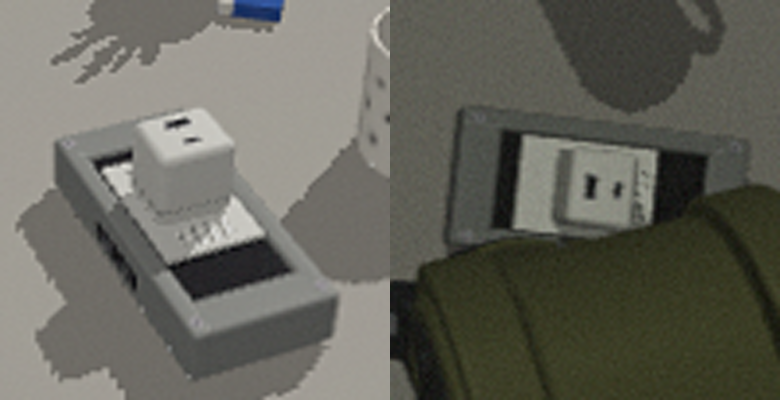

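The charger sits flat and upright on the shutter (left half, about (185,165)). The shutter is held open, with the black gap on its near side at (230,265), and nothing touches it.

```bash
python3 -c "
from station import bot;print(bot.close_job())"
```

```text
the job is handed in; nothing more can be done
None
```

The charger is out of the strip and fully home in the desk outlet, its pins holding the shutter open, and it is released with the arm clear; the job is handed in, but no verdict came back.

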